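Prove the ratchet stand and let it down for sea

ROBOT

A 6-joint arm with a two-finger parallel gripper is mounted at the origin on a cart in front of the work surface, level with it; the furniture and walls round the work are solid. World frame = base frame: x ahead of the robot, y to its left, z up, the work surface at z = 0. Lengths are in m, angles in degrees, forces in N, time in s.
With the tool pointing down it reaches from about 0.25 to 0.725 m from the base axis. Payload 9.7 kg.
Tool frame: the origin (TCP) lies between the finger pads; the fingertips stand 25 mm ahead of it and the grasp point (between the pads) lies 6 mm ahead of it; z points along the fingers, y is the line along which they close (so a half turn about z gives the same grasp; the last joint's range is limited). The gripper opens to 85 mm and grips with 20 to 120 N. Pads are 22 mm wide; open, the fingers measure 114 mm over their backs; the gripper's body (76 mm by 85 mm) begins 54 mm behind the grasp point. The pads swing forward as they close: fully open they stand 13 mm farther back than shut.
Start: joints at [-65.89, 4.979, 10.078, 95.1, 0, 90], TCP at [0.225, -0.502, 0.256] pointing down, gripper open.
Joint ranges: [-179.16, 179.16], [-48.56, 103.87], [-65.8, 70.77], [-126.05, 130.52], [-82.76, 87.17], [-180, 180]. Speed limits (degrees/s): [127.2, 127.2, 147.25, 180, 180, 180].

INTERFACE

Orientations are given as [roll, pitch, yaw] about the fixed x, y, z axes, in that order (R = Rz(yaw) Ry(pitch) Rx(roll)).
In Python, from workcell import bot, cams, telemetry, job_done gives the robot as it stands (bot), with the cameras (cams), the readings (telemetry) and the job as plain functions.
- The arm moves only by the shell command python3 drive.py [FORCE], which reads ROWS from standard input. ROWS is a JSON list that holds a single list of rows (three levels of brackets), with 1 to 5 rows, each of 5 numbers: dx, dy, dz in parts of the range, where 1.0 means 0.4 m, then a turn about the tool's z in normalised numbers (1 is 45 degrees), then the finger opening in m; each row is the pose to reach, as a shift and turn from the pose commanded when the command began, along the tool's axes at that moment; what a row does not reach only later rows make up. A row lasts 1/12 s, in which the tool goes at most 0.0417 m and 7.16 degrees, less where a joint would pass 70% of its speed; a pose out of reach is approached as far as the arm can. The fingers move at their own pace and stop on an object; FORCE is the grip in N (left out, the last holds). Time passes only in rows, so rows that do not move let the fingers close. It prints the time, the measured TCP pose, the force, the opening and the grip force at its end. Shift and turn numbers lie between -1 and 1, and a call with a number outside is refused. Input that does not fit is refused with a message, and nothing moves.
- telemetry.get_obs(): the state, without advancing time (a new reading comes with each control period).
- cams.camera(name): name is "side" or "top" or "wrist"; returns the picture (384x512x3 uint8, blue, green, red); there is no depth.
- cams.camera_info(name): a dict with "mtx" (3x3 intrinsics, pixels), "extrinsics" (4x4, takes a point from camera to world coordinates). Camera axes: x right, y down, z forward; pixel columns grow to the right and rows downward; lengths in m; the calibration is good to about 2 mm. The wrist camera is an equidistant fisheye: a pixel r from the principal point sees the ray r / f radians off the axis. A picture is of the moment at which its call begins: read the wrist's pose just before it. camera_info takes no time and is no camera call; for the wrist camera it gives the pose at the moment of the call.
- job_done(): hands the job in; it is judged then, once.
The state is a dict: "time": time; "q": joint angles; "qd": joint speeds; "joint_efforts": joint torques, N m; "ee_pos": TCP position; "tcp_rot": TCP orientation; "wrist_force": force on the tool from outside, world axes, zero at the start; "torque": the same for the moment, N m; "opening": finger opening in m; "grasp_force": force on a finger pad.
Only numpy, scipy, OpenCV 4.12 (cv2) and the standard library are available. Lean on these libraries where they do the work, as an engineer would, in place of code of your own. Each camera call takes 0.05 s, during which the arm holds its last target. There are 200 camera calls.

TASK

Before we sail, prove the ratchet stand with the red knob: raise its arm by the red knob to the topmost notch and let go, so that the arm hangs there on the pawl for a moment. Then press the red tab down and keep it down until the arm has sunk all the way to the bottom. Leave the stand with the yellow knob as it is.

Things in the scene. Friction and masses are not known exactly. Their poses are not given: they have to be found in the camera images.
- red_rail (a joint): height (m) of the red stand's toothed steel rail, 0.28-0.44 kg, sliding up and down in a 125 mm channel: 0 = down on its stop. Starts at the bottom or a low notch. Raised (up to 18 N) it clicks past a sprung pawl; let go, it drops to the last notch passed: 0.02, 0.04, 0.06 or 0.08 (topmost; upper stop 0.095). Lift to about 0.087, let go.
- red_knob (a point): centre of the red knob on top of the rail: a block 40 mm along x, 20 mm along y (grip across this), 36 mm high; 188 mm over the bench with the rail down, rises with it. x is level and points away from the red tab, y is level, z up. A small forked arm lies 46 mm below this point, reaching 72 mm to +x.
- red_tab (a point): centre of the top of the red tab (36 x 40 mm) on the pawl lever: 85 mm over the bench, 125 mm from the knob's axis towards its -x; pivot 112 mm behind it. Pressed straight down 28 mm it frees the rail (free from 20, stop at 33 mm; 1 to 3 N; springs back). Held down, the rail sinks by itself in 1 s; let up early, the next notch catches it.
- yellow_knob (a point): centre of the yellow knob of a second stand, like the red one in all but colour (yellow knob, yellow tab), to be left as it is. It is 0.2 m or more to the left or right of the red one. Both stands are fixed to the bench by dark base plates 225 x 75 x 12 mm.

How it is judged:
By the outcome, as a careful person would: the job done as asked, in the order asked, and still so for the second after the job is handed in, with the robot touching nothing.
It also fails if it takes over 45 s, if anything falls off the work surface, if the arm or the gripper's body presses on something with over 40 N, if the wrist force passes 120 N, or if a joint passes its speed limit or range.

## Working session

There is one attempt and no reset: what is moved stays moved. The work goes in short steps, Python scripts to look and compute and a shell command to move; the robot and the scene stay as the last step left them, time stands still between calls to the robot, and variables do not carry over. Pictures are saved under pics/ and viewed, at most 10 in all, crops included, and the job is handed in when it is done.

```bash
ls; mkdir -p pics
python3 - <<'E'
from workcell import bot, cams, telemetry, job_done
import cv2,numpy as np
o=telemetry.get_obs(); print(o)
for n in("side","top","wrist"):
    i=cams.camera_info(n); print(n,np.round(i["mtx"],2).tolist(),np.round(i["extrinsics"],4).tolist())
    cv2.imwrite(f"pics/{n}0.png",cams.camera(n))
E
```

```text
drive.py
pics
workcell.py
{'time': 0.0, 'q': array([-6.58895635e+01,  5.01102305e+00,  1.00328705e+01,  9.50988421e+01,
        9.78430570e-04,  9.00022679e+01]), 'qd': array([ 0.00230485,  0.00070395,  0.05783595,  0.02779416, -0.01182522,
        0.10233578]), 'joint_efforts': array([-8.89041730e-04, -5.20394969e+01,  4.64799929e+01,  1.64119672e-02,
       -5.72238790e-07, -1.84013615e-06]), 'ee_pos': array([ 0.22459549, -0.50183336,  0.2555696 ]), 'tcp_rot': array([-1.79923005e+02, -9.75382098e-04,  2.41081674e+01]), 'wrist_force': array([-1.22773976, -0.0754364 ,  0.5679073 ]), 'torque': array([ 0.01281413, -0.00248404,  0.03157559]), 'grasp_force': 0.0, 'opening': 0.08536217914315115}
side [[403.19, 0.0, 257.84], [0.0, 403.19, 194.66], [0.0, 0.0, 1.0]] [[-0.8793, -0.311, 0.3606, 0.211], [-0.4759, 0.5472, -0.6886, 0.6436], [0.0168, -0.7771, -0.6292, 0.7041], [0.0, 0.0, 0.0, 1.0]]
top [[486.72, 0.0, 252.55], [0.0, 486.72, 190.12], [0.0, 0.0, 1.0]] [[-0.0047, -0.9984, 0.0567, 0.4559], [-0.9996, 0.003, -0.0294, 0.0478], [0.0292, -0.0568, -0.998, 1.0908], [0.0, 0.0, 0.0, 1.0]]
wrist [[297.32, 0.0, 257.44], [0.0, 297.32, 189.1], [0.0, 0.0, 1.0]] [[0.4089, -0.8747, -0.2602, 0.2914], [-0.9126, -0.392, -0.1163, -0.4728], [-0.0002, 0.285, -0.9585, 0.3728], [0.0, 0.0, 0.0, 1.0]]
```

View pics/side0.png

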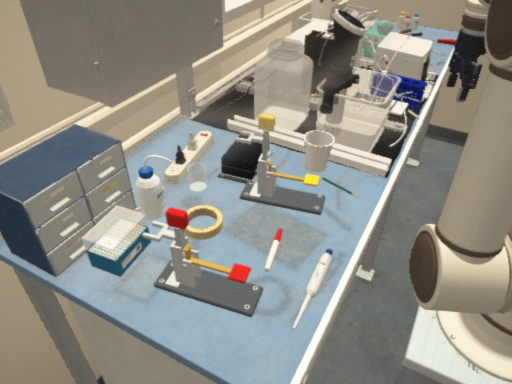

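View pics/top0.png

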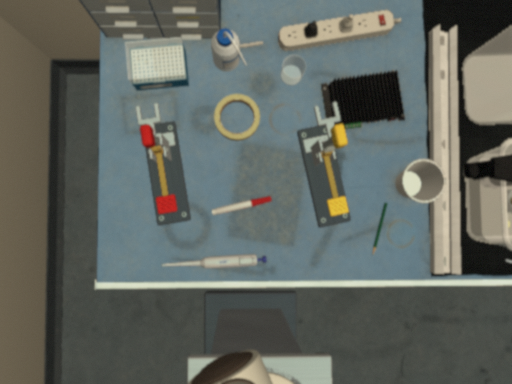

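Side picture: red knob about (177,218), red tab (240,272), yellow knob (267,122). Top picture: red knob (148,135), tab (166,203); yellow knob (340,134), tab (338,206). Now I fit the knob block and tab to the colour silhouettes in both views.

```bash
cat > h.py <<'E'
import cv2,numpy as np
from scipy.optimize import least_squares
from workcell import bot, cams, telemetry, job_done
def red(im):
    h=cv2.cvtColor(im,cv2.COLOR_BGR2HSV)
    return ((((h[...,0]<6)|(h[...,0]>172))&(h[...,1]>150)&(h[...,2]>70))*255).astype('uint8')
def proj(n,P):
    i=cams.camera_info(n); T=np.linalg.inv(i["extrinsics"])
    c=np.atleast_2d(P)@T[:3,:3].T+T[:3,3]; u=c@np.array(i["mtx"]).T
    return u[:,:2]/u[:,2:]
def blob(im,seed):
    n,l,s,c=cv2.connectedComponentsWithStats(red(im))
    k=1+np.argmin(np.hypot(*(c[1:]-seed).T)+1e3*(s[1:,4]<40))
    return c[k],s[k]
def hullstat(p):
    p=p.astype('float32'); m=cv2.moments(cv2.convexHull(p))
    return np.array([m['m10']/m['m00'],m['m01']/m['m00']]),m['m00'],p.min(0),p.max(0)
def box(c,yaw,d,top=False):
    z=[0] if top else [-.5,.5]
    g=np.array([[a,b,e] for a in(-.5,.5) for b in(-.5,.5) for e in z])*d
    R=np.array([[np.cos(yaw),-np.sin(yaw),0],[np.sin(yaw),np.cos(yaw),0],[0,0,1]])
    return c+g@R.T
E
python3 - <<'E'
from h import *
ims={n:cv2.imread(f"pics/{n}0.png") for n in("side","top")}
sd={"side":((177,218),(240,272)),"top":((148,135),(166,203))}
B={n:[blob(ims[n],s) for s in sd[n]] for n in sd}
for n in B:print(n,[(np.round(c,1).tolist(),s.tolist()) for c,s in B[n]])
def pts(x):
    k=x[:3];t=x[3:6];yaw=np.arctan2(*(k-t)[1::-1])
    return box(k,yaw,[.04,.02,.036]),box(t,yaw,[.036,.04,0],True)
def res(x):
    return np.concatenate([hullstat(proj(n,p))[0]-B[n][i][0] for n in B for i,p in enumerate(pts(x))])
s=least_squares(res,[.58,.24,.2,.45,.2,.085])
k,t=s.x[:3],s.x[3:]
print(np.round(k,4),np.round(t,4),"resid",np.round(s.fun,2),"d",np.hypot(*(k-t)[:2]),"yaw",np.degrees(np.arctan2(*(k-t)[1::-1])))
for n in B:
  for p in pts(s.x):
    q=hullstat(proj(n,p));print(n,np.round(q[1]),np.round(q[2]),np.round(q[3]-q[2]))
E
cat > fit.py <<'E'
from h import *
def fit(ims,sd,x0):
    B={n:[blob(ims[n],s) for s in sd[n]] for n in sd}
    def pts(x):
        k=x[:3];t=x[3:6];yaw=np.arctan2(*(k-t)[1::-1])
        return box(k,yaw,[.04,.02,.036]),box(t,yaw,[.036,.04,0],True)
    def res(x):
        return np.concatenate([hullstat(proj(n,p))[0]-B[n][i][0] for n in B for i,p in enumerate(pts(x))])
    s=least_squares(res,x0,diff_step=1e-3)
    k,t=s.x[:3],s.x[3:]
    print(np.round(k,4),np.round(t,4),"resid",np.round(s.fun,2),"d",np.hypot(*(k-t)[:2]),"yaw",np.degrees(np.arctan2(*(k-t)[1::-1])))
    for n in B:
      for p in pts(s.x):
        q=hullstat(proj(n,p));print(n,np.round(q[1]),np.round(q[2]),np.round(q[3]-q[2]))
    return s.x
if __name__=="__main__":
    fit({n:cv2.imread(f"pics/{n}0.png") for n in("side","top")},{"side":((177,218),(240,272)),"top":((148,135),(166,203))},[.58,.24,.2,.45,.2,.085])
E
python3 fit.py
```

```text
[0.6078 0.2159 0.1881] [0.4843 0.1963 0.0808] resid [-0.6  -0.11 -0.46 -0.05  0.3   0.52  0.2   0.43] d 0.12499602505500489 yaw 9.03627359526926
side 494.0 [163. 205.] [26. 26.]
side 287.0 [226. 263.] [24. 20.]
top 338.0 [139. 123.] [18. 26.]
top 339.0 [155. 194.] [22. 20.]
```

The fit is consistent: knob at z 0.188 (so the rail is at the bottom), knob–tab distance 0.125 m, yaw 9.0°. Next I plan the tool moves.

```bash
cat > to.py <<'E'
import sys,numpy as np
from scipy.spatial.transform import Rotation as R
from workcell import bot, cams, telemetry, job_done
o=telemetry.get_obs(); r=R.from_euler('xyz',o["tcp_rot"],degrees=True)
for a in sys.argv[1:]:
    g=np.array(eval(a)); d=r.inv().apply(g[:3]-o["ee_pos"])
    print("shift",np.round(d,4),"turn",round((o["tcp_rot"][2]-g[3]+90)%180-90,2))
print("t",round(o["time"],2),"F",np.round(o["wrist_force"],1),"pos",np.round(o["ee_pos"],4),np.round(o["tcp_rot"],2))
E
python3 to.py "[.6078,.2159,.29,9.04]"
```

```text
shift [ 0.643  -0.4987 -0.0338] turn 15.07
t 0.15 F [-0.2 -0.6  0.3] pos [ 0.2246 -0.5019  0.2557] [-179.94    0.     24.11]
```

The manual's scale: shifts go in shares of 0.4 m and turns go in shares of 45 degrees. Converting my numbers, 0.16 m / 0.4 = 0.4, -0.125 m / 0.4 = -0.3125.

```bash
echo '[[[0.08,-0.0625,-0.0175,0,0.085],[0.16,-0.125,-0.035,0,0.085],[0.24,-0.1875,-0.0525,0,0.085],[0.32,-0.25,-0.07,0,0.085],[0.4,-0.3125,-0.0875,0,0.085]]]' | python3 drive.py && echo '[[[0.08,-0.0625,0,0,0.085],[0.16,-0.125,0,0,0.085],[0.24,-0.1875,0,0,0.085],[0.32,-0.25,0,0,0.085],[0.4,-0.3125,0,0,0.085]]]' | python3 drive.py && echo '[[[0.08,-0.0625,0,0,0.085],[0.16,-0.125,0,0,0.085],[0.24,-0.1875,0,0,0.085],[0.32,-0.25,0,0,0.085],[0.4,-0.3125,0,0,0.085]]]' | python3 drive.py; python3 to.py "[.6078,.2159,.29,9.04]"
```

```text
time: 0.57
ee_pos: [0.3199, -0.3209, 0.2914]
tcp_rot: [-180.0, 0.0, 24.1]
wrist_force: [1.8, -0.9, -0.5]
opening: 0.0852
grasp_force: 0.0
time: 0.98
ee_pos: [0.415, -0.1412, 0.2913]
tcp_rot: [180.0, -0.0, 24.1]
wrist_force: [1.0, -1.2, -0.2]
opening: 0.0844
grasp_force: 0.0
time: 1.4
ee_pos: [0.5101, 0.0385, 0.2912]
tcp_rot: [180.0, -0.0, 24.1]
wrist_force: [1.0, -1.0, -0.1]
opening: 0.0854
grasp_force: 0.0
shift [ 0.1617 -0.122   0.0012] turn 15.09
t 1.4 F [ 1.  -1.  -0.1] pos [0.5101 0.0385 0.2912] [ 1.7999e+02 -1.0000e-02  2.4130e+01]
```

In the tool's units: 0.1617 m / 0.4 = 0.4043, 0.13 m / 0.4 = 0.325, 15.1 degrees / 45 = 0.3356.

```bash
echo '[[[0.0825,-0.06,0,0.0667,0.06],[0.1625,-0.12,0,0.1333,0.06],[0.2425,-0.1825,0,0.2,0.06],[0.325,-0.245,0,0.2667,0.06],[0.4043,-0.305,0,0.3356,0.06]]]' | python3 drive.py && echo '[[[0,0,0,0,0.06],[0,0,0,0,0.06]]]' | python3 drive.py; python3 to.py "[.6078,.2159,.193,9.04]"
python3 - <<'E'
from workcell import bot, cams, telemetry, job_done
import cv2
cv2.imwrite("pics/w1.png",cams.camera("wrist"))
E
```

```text
time: 1.82
ee_pos: [0.6145, 0.1583, 0.29]
tcp_rot: [-178.1, 0.1, 13.7]
wrist_force: [0.1, 0.0, -0.1]
opening: 0.0599
grasp_force: 0.0
time: 1.98
ee_pos: [0.614, 0.1543, 0.2898]
tcp_rot: [-178.2, 0.2, 13.4]
wrist_force: [0.4, -0.0, -0.5]
opening: 0.0598
grasp_force: 0.0
shift [ 0.0086 -0.0582  0.0987] turn 4.36
t 1.98 F [ 0.4 -0.  -0.5] pos [0.614  0.1543 0.2898] [-178.16    0.21   13.4 ]
```

View pics/w1.png

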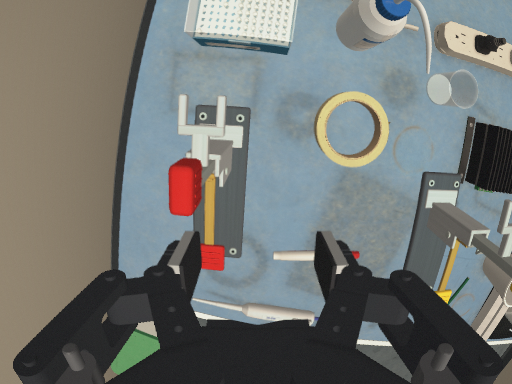

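The wrist picture shows the red knob at (185,187) with the fork ahead and the tab at (212,257). The tool stopped short of its target and tilted about 2°, so I check the joints.

```bash
python3 - <<'E'
from workcell import bot, cams, telemetry, job_done
o=telemetry.get_obs();print(o["q"],o["ee_pos"],o["tcp_rot"])
E
python3 to.py "[.6078,.2159,.27,9.04]"
```

```text
[ 13.34077091  18.24227242  29.39532843 101.30698188   1.84207539
 179.94441418] [0.6134447  0.15406259 0.29059215] [-1.78157776e+02  1.52139005e-01  1.33963282e+01]
shift [ 0.0089 -0.0608  0.0225] turn 4.36
t 2.03 F [-0.5  0.5  0.7] pos [0.6134 0.1541 0.2906] [-1.7816e+02  1.5000e-01  1.3400e+01]
```

q6 is on its 180° stop, so I use the equivalent grasp a half turn back.

In the tool's units: -35 degrees / 45 = -0.7778.

```bash
echo '[[[0,0,0,-0.1556,0.06],[0,0,0,-0.3111,0.06],[0,0,0,-0.4667,0.06],[0,0,0,-0.6222,0.06],[0,0,0,-0.7778,0.06]]]' | python3 drive.py && echo '[[[0,0,0,-0.1556,0.06],[0,0,0,-0.3111,0.06],[0,0,0,-0.4667,0.06],[0,0,0,-0.6222,0.06],[0,0,0,-0.7778,0.06]]]' | python3 drive.py;echo '[[[0,0,0,-0.1556,0.06],[0,0,0,-0.3111,0.06],[0,0,0,-0.4667,0.06],[0,0,0,-0.6222,0.06],[0,0,0,-0.7778,0.06]]]' | python3 drive.py | head -3;echo '[[[0,0,0,-0.1556,0.06],[0,0,0,-0.3111,0.06],[0,0,0,-0.4667,0.06],[0,0,0,-0.6222,0.06],[0,0,0,-0.7778,0.06]]]' | python3 drive.py|head -3;  python3 to.py "[.6078,.2159,.27,9.04]"
```

```text
time: 2.45
ee_pos: [0.6126, 0.1538, 0.2923]
tcp_rot: [-178.5, -1.1, 48.7]
wrist_force: [-0.6, -0.3, -0.3]
opening: 0.0601
grasp_force: 0.0
time: 2.87
ee_pos: [0.6126, 0.1538, 0.2923]
tcp_rot: [-179.4, -1.7, 83.7]
wrist_force: [0.6, -0.1, -0.3]
opening: 0.0598
grasp_force: 0.0
time: 3.28
ee_pos: [0.6126, 0.1537, 0.2923]
tcp_rot: [179.5, -1.8, 118.7]
time: 3.7
ee_pos: [0.6126, 0.1538, 0.2923]
tcp_rot: [178.6, -1.2, 153.8]
shift [0.0313 0.053  0.0243] turn -35.29
t 3.7 F [-1.  -0.2 -0. ] pos [0.6126 0.1538 0.2923] [178.59  -1.19 153.75]
```

In the tool's units: 0.053 m / 0.4 = 0.1325, 0.01 m / 0.4 = 0.025, -35.3 degrees / 45 = -0.7844.

```bash
echo '[[[0.015,0.0265,0.0125,-0.1556,0.06],[0.0313,0.0525,0.025,-0.3111,0.06],[0.047,0.08,0.0375,-0.4667,0.06],[0.0625,0.105,0.05,-0.6222,0.06],[0.0783,0.1325,0.0608,-0.7844,0.06]]]' | python3 drive.py && echo '[[[0,0,0,0,0.06]]]' | python3 drive.py; python3 to.py "[.6078,.2159,.193,9.04]"
python3 - <<'E'
from workcell import bot, cams, telemetry, job_done
import cv2
cv2.imwrite("pics/w2.png",cams.camera("wrist"))
E
```

```text
time: 4.12
ee_pos: [0.6081, 0.2163, 0.2697]
tcp_rot: [178.2, -0.2, -171.1]
wrist_force: [0.9, -0.3, 0.1]
opening: 0.0599
grasp_force: 0.0
time: 4.2
ee_pos: [0.6079, 0.2176, 0.2688]
tcp_rot: [178.1, -0.2, -171.0]
wrist_force: [0.3, 1.2, -0.3]
opening: 0.0601
grasp_force: 0.0
shift [ 0.     -0.0041  0.0757] turn -0.05
t 4.2 F [ 0.3  1.2 -0.3] pos [0.6079 0.2176 0.2688] [ 178.14   -0.23 -171.01]
```

View pics/w2.png

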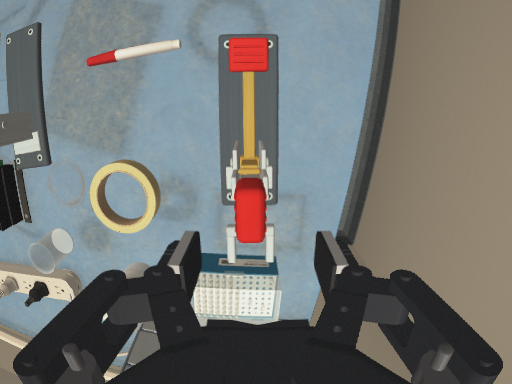

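The wrist picture shows the knob at (250,210) between the fingers, square to them, with the tab at (248,55). Descending.

In the tool's units: 0.0757 m / 0.4 = 0.1893, -0.0041 m / 0.4 = -0.0103.

```bash
echo '[[[0,-0.005,0.075,0,0.06],[0,-0.0075,0.1375,0,0.06],[0,-0.0103,0.1893,0,0.06],[0,-0.0103,0.1893,0,0.06]]]' | python3 drive.py | head -4; python3 to.py "[.6078,.2159,.193,9.04]"; echo '[[[0,0,0,0,0.035],[0,0,0,0,0.03],[0,0,0,0,0.015],[0,0,0,0,0.01],[0,0,0,0,0.01]]]' | python3 drive.py 40; python3 to.py "[.6078,.2159,.193,9.04]"
```

```text
time: 4.58
ee_pos: [0.6074, 0.2131, 0.1893]
tcp_rot: [178.2, -0.6, -171.7]
wrist_force: [-1.4, -0.4, -1.4]
shift [-0.0008  0.0028 -0.0036] turn -0.73
t 4.58 F [-1.4 -0.4 -1.4] pos [0.6074 0.2131 0.1893] [ 178.24   -0.55 -171.69]
time: 5.0
ee_pos: [0.6096, 0.215, 0.1956]
tcp_rot: [178.1, -0.0, -171.4]
wrist_force: [-1.6, 2.1, 7.0]
opening: 0.0204
grasp_force: 38.8
shift [0.0017 0.0011 0.0027] turn -0.47
t 5.0 F [-1.6  2.1  7. ] pos [0.6096 0.215  0.1956] [ 1.7815e+02 -3.0000e-02 -1.7143e+02]
```

```bash
echo '[[[0,0,0,0,0.01],[0,0,0,0,0.01]]]' | python3 drive.py 50; python3 to.py "[.6078,.2159,.193,9.04]" "[.6078,.2159,.28,9.04]"
```

```text
time: 5.17
ee_pos: [0.6096, 0.215, 0.1957]
tcp_rot: [178.2, -0.0, -171.4]
wrist_force: [-1.5, 2.3, 7.4]
opening: 0.0199
grasp_force: 49.6
shift [0.0017 0.0011 0.0027] turn -0.46
shift [ 0.0017  0.0039 -0.0843] turn -0.46
t 5.17 F [-1.5  2.3  7.4] pos [0.6096 0.215  0.1957] [ 1.7816e+02 -3.0000e-02 -1.7142e+02]
```

In the tool's units: -0.072 m / 0.4 = -0.18, -0.06 m / 0.4 = -0.15.

```bash
echo '[[[0,0.0013,-0.0375,0,0.01],[0,0.0025,-0.075,0,0.01],[0,0.0038,-0.1125,0,0.01],[0,0.005,-0.15,0,0.01],[0,0.006,-0.18,0,0.01]]]' | python3 drive.py; echo '[[[0,0,0,0,0.01],[0,0,0,0,0.01]]]' | python3 drive.py
```

```text
time: 5.58
ee_pos: [0.6075, 0.2143, 0.2587]
tcp_rot: [178.3, -1.0, -171.4]
wrist_force: [-9.0, -1.9, -10.2]
opening: 0.0184
grasp_force: 58.6
time: 5.75
ee_pos: [0.6075, 0.2143, 0.2637]
tcp_rot: [178.2, -0.6, -171.4]
wrist_force: [-10.5, -2.3, -8.8]
opening: 0.0185
grasp_force: 58.8
```

In the tool's units: -0.018 m / 0.4 = -0.045, -0.015 m / 0.4 = -0.0375.

```bash
echo '[[[0,0.0008,-0.02,0,0.01],[0,0.0015,-0.0375,0,0.01],[0,0.0015,-0.045,0,0.01],[0,0.0015,-0.045,0,0.01]]]' | python3 drive.py
python3 - <<'E'
from workcell import bot, cams, telemetry, job_done
import cv2
a=cams.camera("side")
cv2.imwrite("pics/s3.png",cv2.resize(a[120:320,90:340],None,fx=3,fy=3))
cv2.imwrite("pics/s3f.png",a)
E
```

```text
time: 6.08
ee_pos: [0.6075, 0.2142, 0.2827]
tcp_rot: [178.2, -0.6, -171.4]
wrist_force: [-12.0, -2.3, -4.0]
opening: 0.0186
grasp_force: 59.3
```

View pics/s3.png

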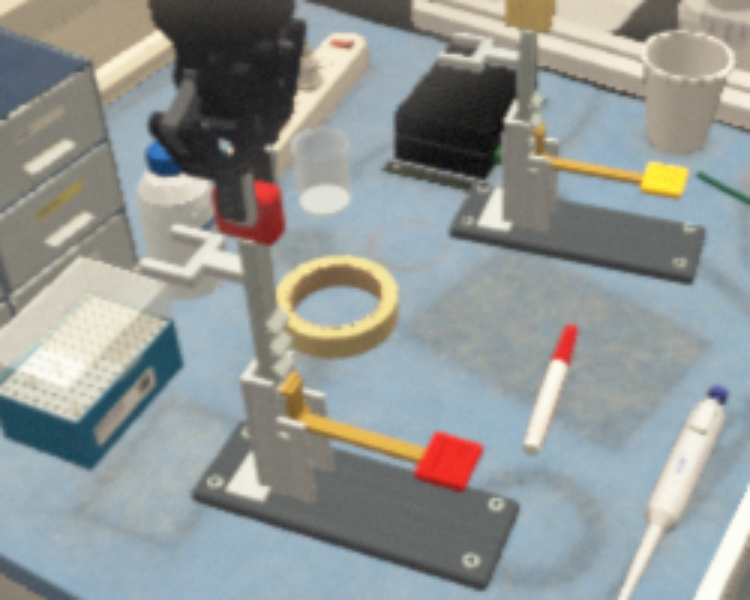

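The crop shows the red knob held at about (250,212), rail well up and clear of the gripper's tilt. I check its height by its silhouette's right and lower edges.

Run:
```python
from h import *
a=cv2.imread("pics/s3f.png"); c,s=blob(a,(173,190)); print(c,s, "right",s[0]+s[2],"bottom",s[1]+s[3])
b=cv2.imread("pics/side0.png"); c,s=blob(b,(177,218)); print("before right",s[0]+s[2],"bottom",s[1]+s[3])
for h in(0,.06,.07,.08,.085,.09,.095):
    p=proj("side",box(np.array([.6078,.2159,.1881+h]),np.radians(9.04),[.04,.02,.036])); print(h,np.round(p.min(0),1),np.round(p.max(0),1))
```

```text
[176.95135135 191.54594595] [163 180  21  21 185] right 184 bottom 201
before right 188 bottom 229
0 [163.  204.8] [189.1 230.6]
0.06 [158.6 179.4] [186.2 206.5]
0.07 [157.8 175. ] [185.6 202.2]
0.08 [157.  170.4] [185.1 197.9]
0.085 [156.6 168.1] [184.8 195.7]
0.09 [156.2 165.7] [184.6 193.5]
0.095 [155.7 163.4] [184.3 191.2]
```

The knob has risen only about 0.069, so it slipped about 18 mm in the grip. I'll let it rest on the 0.06 notch and regrip lower and harder.

```bash
echo '[[[0,0,0,0,0.06],[0,0,0,0,0.06],[0,0,0,0,0.06],[0,0,0,0,0.06],[0,0,0,0,0.06]]]' | python3 drive.py|head -4; python3 to.py "[.6078,.2159,.25,9.04]"
python3 - <<'E'
from h import *
a=cams.camera("side");cv2.imwrite("pics/s4.png",a); c,s=blob(a,(173,195)); print(c,s, "right",s[0]+s[2],"bottom",s[1]+s[3])
a=cams.camera("top");cv2.imwrite("pics/t4.png",a)
E
```

```text
time: 6.55
ee_pos: [0.6096, 0.2148, 0.2837]
tcp_rot: [178.2, -0.2, -171.4]
wrist_force: [0.1, 1.0, -0.8]
shift [0.0015 0.0002 0.0337] turn -0.48
t 6.55 F [ 0.1  1.  -0.8] pos [0.6096 0.2148 0.2837] [ 1.7815e+02 -1.7000e-01 -1.7144e+02]
[175.40645161 193.39032258] [165 182  20  23 310] right 185 bottom 205
```

Knob now rests at 0.06 as expected.

In the tool's units: 0.034 m / 0.4 = 0.085, 0.017 m / 0.4 = 0.0425, -0.5 degrees / 45 = -0.0111.

```bash
echo '[[[0.002,0,0.0425,0,0.06],[0.0038,0,0.085,-0.0111,0.06],[0.0038,0,0.085,-0.0111,0.06],[0.0038,0,0.085,-0.0111,0.06]]]' | python3 drive.py|head -4; echo '[[[0,0,0,0,0.03],[0,0,0,0,0.01],[0,0,0,0,0.01],[0,0,0,0,0.01],[0,0,0,0,0.01]]]' | python3 drive.py 110;echo '[[[0,0,0,0,0.01],[0,0,0,0,0.01]]]' | python3 drive.py; python3 to.py "[.6078,.2159,.282,9.04]"
```

```text
time: 6.98
ee_pos: [0.6072, 0.2155, 0.2488]
tcp_rot: [178.2, -0.3, -170.9]
wrist_force: [0.1, -0.5, 0.4]
time: 7.4
ee_pos: [0.6081, 0.2149, 0.2506]
tcp_rot: [178.3, -0.1, -170.9]
wrist_force: [0.1, -1.4, 6.5]
opening: 0.0188
grasp_force: 107.6
time: 7.57
ee_pos: [0.6081, 0.2149, 0.2506]
tcp_rot: [178.3, -0.1, -170.9]
wrist_force: [-0.2, -0.8, 5.7]
opening: 0.0187
grasp_force: 107.6
shift [ 0.0002  0.0019 -0.0314] turn 0.02
t 7.57 F [-0.2 -0.8  5.7] pos [0.6081 0.2149 0.2506] [ 1.7829e+02 -8.0000e-02 -1.7094e+02]
```

Raise by about 27 mm, slowly, and measure.

In the tool's units: -0.027 m / 0.4 = -0.0675, -0.024 m / 0.4 = -0.06.

```bash
echo '[[[0,0.0005,-0.015,0,0.01],[0,0.001,-0.03,0,0.01],[0,0.0015,-0.045,0,0.01],[0,0.002,-0.06,0,0.01],[0,0.0023,-0.0675,0,0.01]]]' | python3 drive.py; echo '[[[0,0,0,0,0.01],[0,0,0,0,0.01],[0,0,0,0,0.01]]]' | python3 drive.py
python3 - <<'E'
from h import *
a=cams.camera("side");cv2.imwrite("pics/s5.png",a); c,s=blob(a,(174,185)); print(c,s, "right",s[0]+s[2],"bottom",s[1]+s[3])
cv2.imwrite("pics/s5c.png",cv2.resize(a[120:320,90:340],None,fx=3,fy=3))
E
```

```text
time: 7.98
ee_pos: [0.608, 0.215, 0.2749]
tcp_rot: [178.3, -0.4, -170.9]
wrist_force: [1.5, -4.5, -5.1]
opening: 0.0187
grasp_force: 116.0
time: 8.23
ee_pos: [0.608, 0.2149, 0.2766]
tcp_rot: [178.3, -0.2, -171.0]
wrist_force: [3.8, -3.5, -3.7]
opening: 0.019
grasp_force: 116.3
[177.89928058 181.69784173] [173 172  10  22 139] right 183 bottom 194
```

Knob at about 0.085; I add 2 mm and let go.

In the tool's units: -0.002 m / 0.4 = -0.005.

```bash
echo '[[[0,0,-0.005,0,0.01],[0,0,-0.005,0,0.01],[0,0,-0.005,0,0.01]]]' | python3 drive.py | head -4; echo '[[[0,0,0,0,0.06],[0,0,0,0,0.06],[0,0,0,0,0.06],[0,0,0,0,0.06],[0,0,0,0,0.06]]]' | python3 drive.py
python3 - <<'E'
from h import *
a=cams.camera("side");cv2.imwrite("pics/s6.png",a); c,s=blob(a,(174,185)); print(c,s, "right",s[0]+s[2],"bottom",s[1]+s[3])
E
python3 to.py "[.6078,.2159,.36,9.04]" "[.4843,.1963,.36,9.04]"
```

```text
time: 8.53
ee_pos: [0.608, 0.2149, 0.2788]
tcp_rot: [178.3, -0.2, -171.0]
wrist_force: [2.6, -3.6, -3.9]
time: 8.95
ee_pos: [0.6076, 0.216, 0.2787]
tcp_rot: [178.1, -0.2, -170.9]
wrist_force: [-0.3, -0.4, 0.2]
opening: 0.0599
grasp_force: 0.0
[175.04195804 184.35314685] [167 175  17  21 286] right 184 bottom 196
shift [ 0.0001  0.0027 -0.0814] turn 0.04
shift [ 0.1252  0.0028 -0.081 ] turn 0.04
t 9.0 F [ 0.6  0.2 -0.4] pos [0.6077 0.2159 0.2785] [ 178.12   -0.19 -170.92]
```

The arm hangs on 0.080. I rise clear, cross to above the tab and close the fingers.

In the tool's units: -0.0814 m / 0.4 = -0.2035, -0.054 m / 0.4 = -0.135.

```bash
echo '[[[0,0.0025,-0.0675,0,0.06],[0,0.0045,-0.135,0,0.06],[0,0.0068,-0.2035,0,0.06],[0,0.0068,-0.2035,0,0.06]]]' | python3 drive.py|head -4; echo '[[[0.0775,0,0,0,0.03],[0.1575,0,0,0,0.01],[0.235,0,0,0,0],[0.3125,0,0,0,0],[0.3125,0,0,0,0]]]' | python3 drive.py 30|head -4; python3 to.py "[.4843,.1963,.16,9.04]"
python3 - <<'E'
from h import *
a=cams.camera("side");cv2.imwrite("pics/s7.png",a); 
cv2.imwrite("pics/s7c.png",cv2.resize(a[120:320,90:340],None,fx=3,fy=3))
c,s=blob(a,(174,185)); print(c,s, "right",s[0]+s[2],"bottom",s[1]+s[3])
t=cams.camera("top");cv2.imwrite("pics/t7.png",t)
E
```

```text
time: 9.33
ee_pos: [0.608, 0.216, 0.3657]
tcp_rot: [178.1, 0.2, -170.9]
wrist_force: [0.1, 1.0, 0.8]
time: 9.75
ee_pos: [0.48, 0.1953, 0.3618]
tcp_rot: [178.1, -0.2, -170.9]
wrist_force: [-0.8, 0.3, 0.4]
shift [-0.005  -0.0063  0.2017] turn 0.07
t 9.75 F [-0.8  0.3  0.4] pos [0.48   0.1953 0.3618] [ 178.12   -0.18 -170.89]
[171.78891821 184.13192612] [161 174  22  22 379] right 183 bottom 196
```

View pics/s7c.png

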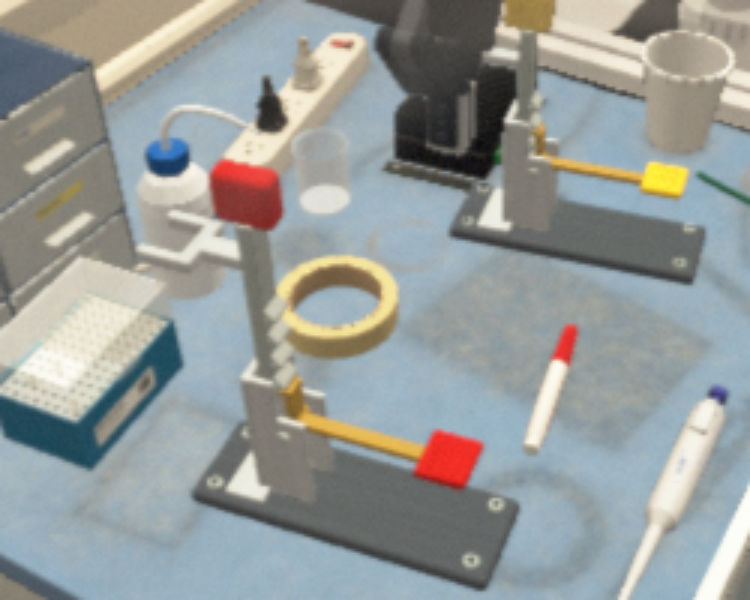

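The crop shows the arm hanging free at the top, knob at (247,193) (silhouette matches h = 0.08), with the tab clear at (448,458). Descend above the tab.

In the tool's units: 0.2 m / 0.4 = 0.5, 0.16 m / 0.4 = 0.4.

```bash
echo '[[[-0.0025,-0.0025,0.1,0,0],[-0.005,-0.005,0.2,0,0],[-0.0075,-0.01,0.3,0,0],[-0.01,-0.0125,0.4,0,0],[-0.0125,-0.0158,0.5,0,0]]]' | python3 drive.py|head -4;echo '[[[0,0,0,0,0],[0,0,0,0,0]]]' | python3 drive.py; python3 to.py "[.4843,.1963,.115,9.04]" "[.4843,.1963,.083,9.04]"
```

```text
time: 10.27
ee_pos: [0.4895, 0.197, 0.1578]
tcp_rot: [178.1, -0.2, -170.9]
wrist_force: [0.6, 0.7, 0.4]
time: 10.43
ee_pos: [0.4884, 0.1966, 0.1588]
tcp_rot: [178.2, -0.4, -170.9]
wrist_force: [0.2, 0.7, 0.9]
opening: 0.0001
grasp_force: 0.0
shift [ 0.0037 -0.001   0.0438] turn 0.02
shift [ 0.0035 -0.002   0.0758] turn 0.02
t 10.43 F [0.2 0.7 0.9] pos [0.4884 0.1966 0.1588] [ 178.2    -0.44 -170.94]
```

In the tool's units: 0.0758 m / 0.4 = 0.1895, 0.065 m / 0.4 = 0.1625.

```bash
echo '[[[0.005,0,0.0625,0,0],[0.009,-0.0038,0.12,0,0],[0.009,-0.0045,0.1625,0,0],[0.0088,-0.005,0.1895,0,0],[0.0088,-0.005,0.1895,0,0]]]' | python3 drive.py; echo '[[[0,0,0,0,0],[0,0,0,0,0],[0,0,0,0,0],[0,0,0,0,0],[0,0,0,0,0]]]' | python3 drive.py
python3 - <<'E'
from h import *
a=cams.camera("side");cv2.imwrite("pics/s8.png",a); 
cv2.imwrite("pics/s8c.png",cv2.resize(a[120:320,90:340],None,fx=3,fy=3))
c,s=blob(a,(174,200)); print(c,s, "right",s[0]+s[2],"bottom",s[1]+s[3])
E
```

```text
time: 10.85
ee_pos: [0.486, 0.1971, 0.0852]
tcp_rot: [178.1, -0.1, -170.9]
wrist_force: [0.6, -0.0, 1.4]
opening: 0.0
grasp_force: 0.7
time: 11.27
ee_pos: [0.4856, 0.1969, 0.0852]
tcp_rot: [178.1, -0.1, -170.9]
wrist_force: [1.2, 0.7, 0.9]
opening: -0.0003
grasp_force: 0.6
[176.86402266 217.71104816] [166 208  22  21 353] right 188 bottom 229
```

View pics/s8c.png

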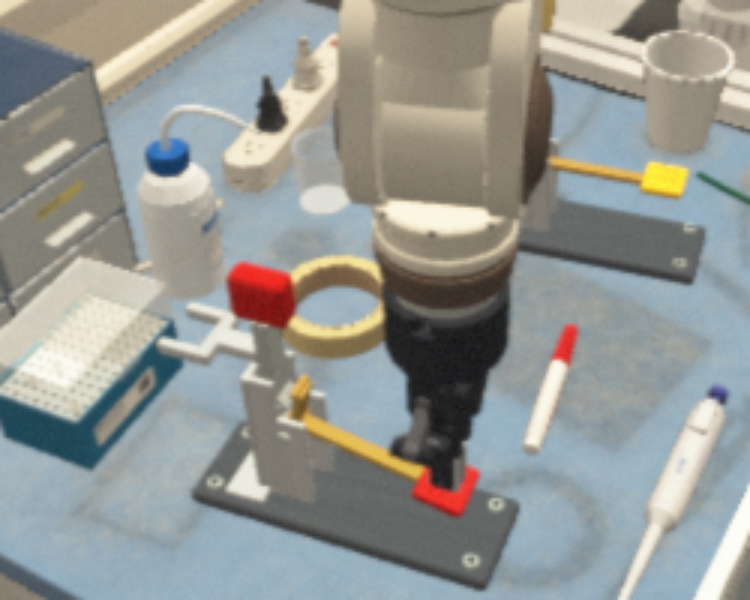

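The crop shows the tab pressed and the knob at (262,295), exactly its starting silhouette (176.9, 217.7 in the full frame): the arm is at the bottom. I hold a moment more, then retreat upward.

In the tool's units: -0.17 m / 0.4 = -0.425, -0.13 m / 0.4 = -0.325.

```bash
echo '[[[0,0,0,0,0],[0,0,0,0,0],[0,0,0,0,0],[0,0,0,0,0],[0,0,0,0,0]]]' | python3 drive.py|head -1;echo '[[[0,0,0,0,0],[0,0,0,0,0],[0,0,0,0,0],[0,0,0,0,0],[0,0,0,0,0]]]' | python3 drive.py|head -1; echo '[[[0,0,-0.05,0,0],[0,0.0025,-0.125,0,0],[0,0.0075,-0.225,0,0],[0,0.01,-0.325,0,0],[0,0.0125,-0.425,0,0]]]' | python3 drive.py; echo '[[[0,0,0,0,0],[0,0,0,0,0],[0,0,0,0,0],[0,0,0,0,0],[0,0,0,0,0]]]' | python3 drive.py
python3 - <<'E'
from h import *
a=cams.camera("side");b=cv2.imread("pics/side0.png")
for s in((177,218),(240,272)): print(blob(a,s)[0],blob(b,s)[0])
E
```

```text
time: 11.73
time: 12.15
time: 12.57
ee_pos: [0.485, 0.1961, 0.2557]
tcp_rot: [178.2, -0.3, -170.9]
wrist_force: [1.1, 0.6, -0.7]
opening: 0.0001
grasp_force: 0.0
time: 12.98
ee_pos: [0.4852, 0.1961, 0.2527]
tcp_rot: [178.2, -0.4, -170.9]
wrist_force: [-0.7, -0.1, -0.6]
opening: 0.0001
grasp_force: 0.0
[176.89458689 217.70655271] [176.87323944 217.72676056]
[239.07420495 272.90459364] [239.07801418 272.93617021]
```

The arm is down, the tab has sprung back, and the robot is clear. I hand the job in.

```bash
python3 -c "from workcell import bot, cams, telemetry, job_done; print(job_done())"
```

```text
the job is handed in; nothing more can be done
None
```

The red stand's arm was raised to the topmost notch (0.08), on a second grip after the first slipped and left it on the 0.06 notch; it hung there on the pawl, then sank to the bottom with the red tab held down, and the yellow stand was not touched.

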